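# Snug a jar in the jar vice

### The arm

A 6-joint arm with a two-finger parallel gripper is mounted at the origin on a cart in front of the work surface, level with it; the furniture and walls round the work are solid. World frame = base frame: x ahead of the robot, y to its left, z up, the work surface at z = 0. Lengths are in m, angles in degrees, forces in N, time in s.
With the tool pointing down it reaches from about 0.35 to 0.725 m from the base axis. Payload 6 kg.
Tool frame: the origin (TCP) lies at the very end of the fingers, on their centre line; the grasp point (between the pads) lies 19 mm behind it; z points along the fingers, y is the line along which they close (so a half turn about z gives the same grasp; the last joint's range is limited). The gripper opens to 85 mm and grips with 20 to 120 N. Pads are 22 mm wide; open, the fingers measure 114 mm over their backs; the gripper's body (76 mm by 85 mm) begins 54 mm behind the grasp point. The pads swing forward as they close: fully open they stand 13 mm farther back than shut.
Start: joints at [-57.084, 2.303, 4.859, 0, -92.561, -19.12], TCP at [0.143, -0.583, 0.231] pointing down, gripper open.
Joint ranges: [-146.85, 146.85], [-73.84, 115.35], [-62.03, 85.46], [-188.31, 113.3], [-161.28, -10.13], [-171.36, 171.36]. Speed limits (degrees/s): [147.25, 147.25, 172.46, 180, 180, 180].

### API

Orientations are given as [roll, pitch, yaw] about the fixed x, y, z axes, in that order (R = Rz(yaw) Ry(pitch) Rx(roll)).
In Python, from plant import r gives the robot as it stands.
- The arm moves only by the tool move_arm, never from a script. Its argument "increments" is a list of rows, each a list of 3 entries, a list of its own where there are three numbers: the shift along the tool's x, y, z scaled (see below), then the turn, a rotation vector about the tool's x, y, z scaled (see below), then the opening, from 0 (shut) to 1 (fully open). In form: [[[dx, dy, dz], [rx, ry, rz], grip], ...]. A call has 1 to 10 rows; each row shifts and turns the commanded pose from where the row before left it, along the tool's axes as they then stand; what a row does not reach is not made up. The controller multiplies each number of a shift by 40 mm and each number of a turn by 4 degrees. A row lasts 1/10 s, in which the tool goes at most 50 mm and 8.59 degrees, less where a joint would pass 70% of its speed; a pose out of reach is approached as far as the arm can. A call with a number of a shift or a turn outside -1 to 1 is refused whole. A call with a gripper value outside its range is refused whole. The fingers move at their own pace and stop on an object; "grip_force" is the grip in N (left out, the last holds). Time passes only in rows, so rows that do not move let the fingers close. It gives the time, the measured TCP pose, the force, the opening and the grip force at its end, in the units of the state.
- r.sense(): the state, without advancing time (a new reading comes with each control period).
- r.capture(name): name is "scene" or "top"; returns the picture (480x640x3 uint8, blue, green, red); there is no depth.
- r.camera_params(name): a dict with "camera_matrix" (3x3 intrinsics, pixels), "T" (4x4, takes a point from camera to world coordinates). Camera axes: x right, y down, z forward; pixel columns grow to the right and rows downward; lengths in m; the calibration is good to about 2 mm. A picture is of the moment at which its call begins. camera_params takes no time and is no camera call.
- r.close_job(): hands the job in; it is judged then, once.
The state is a dict: "clock": time; "qpos": joint angles; "joint_vel": joint speeds; "effort": joint torques, N m; "eef_pos": TCP position; "tcp_rot": TCP orientation; "force": force on the tool from outside, world axes, zero at the start; "wrist_torque": the same for the moment, N m; "opening": opening from 0.0 (shut) to 1.0 (fully open); "grip_force": force on a finger pad.
Only numpy, scipy, OpenCV 4.12 (cv2) and the standard library are available. Lean on these libraries where they do the work, as an engineer would, in place of code of your own. Each camera call takes 0.05 s, during which the arm holds its last target. There are 200 camera calls.

### The job

Stand the wide spice jar upright on the bed of the jar vice, between its jaws, and let go of it. Then wind the crank until the rubber pad meets the jar and snug it gently by feel, so that the jar is held firmly against the V jaw for its stuck lid to be opened, without overtightening and cracking the glass; leave the slim jars where they stand.

Things in the scene. Friction and masses are not known exactly. Their poses are not given: they have to be found in the camera images.
- wide_jar: The widest of the four round glass spice jars: body 61 mm in diameter up to 89 mm, then a 54 mm screw lid up to 102 mm; about 0.35 kg. Origin at the centre of its underside, z up its axis.
- slim_jar_a: Slim spice jar, 37 mm in diameter, 92 mm tall; not to be disturbed. Origin at the centre of its underside.
- slim_jar_b: Slim spice jar, 39 mm in diameter, 86 mm tall; not to be disturbed. Origin at the centre of its underside.
- slim_jar_c: Slim spice jar, 40 mm in diameter, 88 mm tall; not to be disturbed. Origin at the centre of its underside.
- vice: Aluminium jar vice fixed to the worktop, bed 240 x 110 x 12 mm. Origin: centre of the bed's underside; x runs along the screw from the crank to the fixed V jaw, y across, z up. The V jaw (two upright faces at 45 degrees, z 12 to 78 mm, x from 62 mm, y within 38 mm) holds the wide jar with its centre at x = 50 mm, y = 0. Bearing post at x = -121 to -95 mm, z up to 90 mm.
- vice_seat (a point): The point on the bed's top (z = 12 mm) at which to set the wide jar's origin: x = 44 mm, y = 0 of the vice. There the jar is clear of the V jaw and of the opened pad; the pad then pushes it about 6 mm along +x, home into the V. It cannot be seen.
- crank_center (a point): Centre of the circle on which the crank's grip travels, on the screw's axis: x = -185 mm, y = 0, z = 72 mm of the vice. An unmarked point in the air before the crank's hub.
- vice_jaw: Moving jaw: a 26 x 62 x 66 mm aluminium block that slides along the vice's +x; its origin is the vice's origin when fully open. Its rubber pad (40 wide, 36 tall, centre 60 mm above the worktop) sits on an adjustable stem: the pad's face is at x = -10 mm of this frame, give or take 8 mm, so feel for it. Once home it stiffens by about 16 N per mm. Snug is 25 to 60 N; above 90 N the glass cracks.
- vice_crank (a joint): Crank angle in rad: 0 = fully open, crank arm straight up; at most 11.5. Growing (clockwise, seen from the crank's end along the vice's +x) closes the jaw 24 mm per turn. The screw turns with a steady friction of 0.14 N m (4.4 N at the grip), so that it stays where it is left, but above 36 N of pad force it eases back to that when let go; each 10 N of pad force adds 0.038 N m (1.2 N at the grip).
- crank_grip (a point): Where to hold the crank's freely spinning wooden grip, a round bar 18 mm in diameter, parallel to the screw, reaching 28 mm from this point to its free end and 32 mm to the crank arm. It goes round crank_center at 32 mm: vice y = -32 mm sin(crank), z = 72 mm + 32 mm cos(crank), and never moves along x. Pinch it from above and carry it round without turning the hand.
There are look-alikes about, which are no part of the job. Several things have the shape of the wide_jar; the one meant has the colours described above.

How it is judged:
By the outcome, as a careful person would: the job done as asked, in the order asked, and still so for the second after the job is handed in, with the robot touching nothing.
It also fails if it takes over 72 s, if anything falls off the work surface, if the arm or the gripper's body presses on something with over 40 N, if the wrist force passes 120 N, or if a joint passes its speed limit or range.

## Working session

There is one attempt and no reset: what is moved stays moved. The work goes in short steps, Python scripts to look and compute and a tool call to move; the robot and the scene stay as the last step left them, time stands still between calls to the robot, and variables do not carry over. Pictures are saved under pics/ and viewed, at most 10 in all, crops included, and the job is handed in when it is done.

Besides the shell and the picture viewer there is one more tool, called after "Call:" in YAML: its name, and indented under it one key for each argument. move_arm: Moves the arm, as the interface text tells. Its arguments: {"type":"object","properties":{"increments":{"type":"array"},"grip_force":{"type":"number"}},"required":["increments"]}

```bash
ls; mkdir -p pics
python3 - <<'E'
from plant import r
import cv2
for n in("scene","top"):
    im=r.capture(n); cv2.imwrite(f"pics/{n}0.png",im)
    p=r.camera_params(n); print(n,p["camera_matrix"],p["T"])
print(r.sense())
E
```

```text
pics
scene [[542.39241516   0.         326.01847019]
 [  0.         542.39241516 246.20936673]
 [  0.           0.           1.        ]] [[-0.4699021  -0.47203896  0.74590297 -0.4352786 ]
 [-0.88271109  0.25475288 -0.39486973  0.58696169]
 [-0.00362703 -0.84396693 -0.53638294  0.74363358]
 [ 0.          0.          0.          1.        ]]
top [[505.33375831   0.         330.12656622]
 [  0.         505.33375831 232.62224343]
 [  0.           0.           1.        ]] [[-0.00769919 -0.99961158  0.0267846   0.43641947]
 [-0.99996599  0.0076172  -0.00316193  0.14222599]
 [ 0.00295668 -0.02680803 -0.99963623  1.11377352]
 [ 0.          0.          0.          1.        ]]
{'clock': 0.1, 'qpos': array([-5.70829477e+01,  2.33485331e+00,  4.80827052e+00, -1.89296121e-02,
       -9.25597617e+01, -1.91197542e+01]), 'joint_vel': array([-0.02354305, -0.03842703,  0.11820754,  0.07406235,  0.01171008,
       -0.08908273]), 'effort': array([-3.51205104e-03, -3.69348264e+01,  3.48282802e+01,  6.95169434e+00,
       -4.52231790e-03,  2.17191769e-05]), 'eef_pos': array([ 0.14307842, -0.58240655,  0.2303997 ]), 'tcp_rot': array([ 1.79912224e+02, -1.04128290e-02, -1.66201863e+02]), 'force': array([-0.4315267 , -0.85165035,  0.46156672]), 'wrist_torque': array([-0.01168331,  0.06165306, -0.04706322]), 'grip_force': 0.0, 'opening': 1.0020068770355046}
```

View pics/scene0.png

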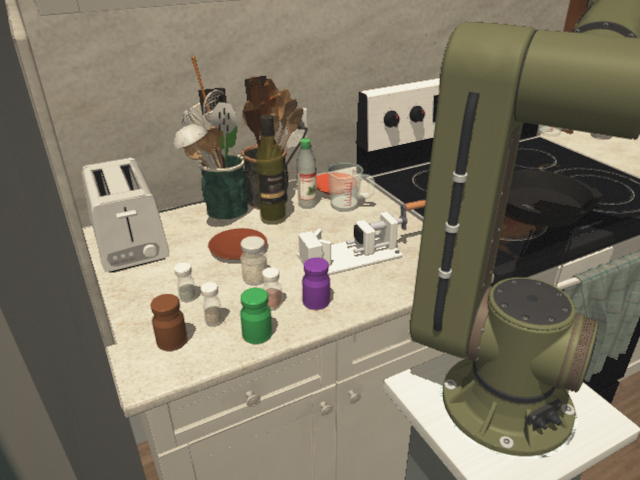

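View pics/top0.png

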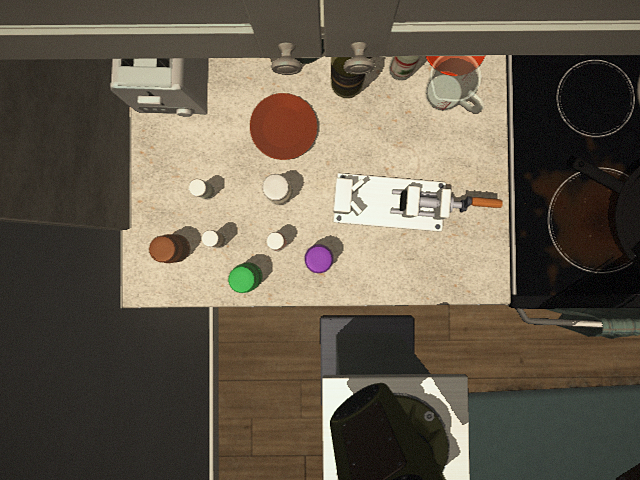

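Candidates shaped like the wide jar (top view): brown (168,249), green (243,279), purple (319,259) and clear glass with a white lid (276,187). The last fits "glass spice jar", like the slim ones at (200,187), (211,239) and (275,240). The vice bed is at about (334–452, 174–230), with its crank to the right. I'll confirm with crops and measure.

```bash
cat > h.py <<'E'
import numpy as np, cv2
from plant import r
P={n:r.camera_params(n) for n in("scene","top")}
def ray(n,uv):
    K,T=P[n]["camera_matrix"],np.array(P[n]["T"]); d=T[:3,:3]@np.linalg.solve(K,[uv[0],uv[1],1.]); return T[:3,3],d/np.linalg.norm(d)
def plane(n,uv,z):
    o,d=ray(n,uv); return o+d*(z-o[2])/d[2]
def tri(a,b):
    (o,d),(p,e)=ray("scene",a),ray("top",b)
    s=np.linalg.lstsq(np.c_[d,-e],p-o,rcond=None)[0]; A,B=o+s[0]*d,p+s[1]*e
    return (A+B)/2,np.linalg.norm(A-B)
def proj(n,X):
    K,T=P[n]["camera_matrix"],np.array(P[n]["T"]); c=T[:3,:3].T@(np.array(X)-T[:3,3]); q=K@c; return q[:2]/q[2]
E
python3 - <<'E'
import cv2,numpy as np
t=cv2.imread("pics/top0.png"); s=cv2.imread("pics/scene0.png")
a=cv2.resize(t[160:250,250:510],None,fx=3,fy=3,interpolation=3)
b=cv2.resize(s[195:315,165:430],None,fx=2.9,fy=2.9,interpolation=3)[:,:780]
b=np.pad(b,((0,0),(0,780-b.shape[1]),(0,0)))
c=np.vstack([a,b])[:600]; print(c.shape)
cv2.imwrite("pics/crop.png",c)
# bed: bright low-saturation blob
for n,im,roi in(("top",t,(165,240,325,465)),("top",t,(165,215,255,300)),("top",t,(185,220,465,510))):
    y0,y1,x0,x1=roi; hsv=cv2.cvtColor(im[y0:y1,x0:x1],cv2.COLOR_BGR2HSV)
    m=((hsv[...,1]<28)&(hsv[...,2]>175)).astype(np.uint8)
    cs,_=cv2.findContours(m,0,2)
    for k in cs:
        if cv2.contourArea(k)>60: print(n,roi,cv2.contourArea(k),cv2.minAreaRect(k+np.array([x0,y0])))
    m=((hsv[...,1]>150)&(hsv[...,0]<20)).astype(np.uint8)
    for k in cv2.findContours(m,0,2)[0]:
        if cv2.contourArea(k)>40: print("orange",cv2.minAreaRect(k+np.array([x0,y0])))
hsv=cv2.cvtColor(s[190:230,395:420],cv2.COLOR_BGR2HSV); m=((hsv[...,1]>130)&(hsv[...,0]<20)).astype(np.uint8)
for k in cv2.findContours(m,0,2)[0]:
    if cv2.contourArea(k)>20: print("orange scene",cv2.minAreaRect(k+np.array([395,190])))
E
```

```text
(600, 780, 3)
top (165, 240, 325, 465) 69.0 ((428.4999694824219, 202.49998474121094), (19.233304977416992, 5.374011516571045), 8.13010311126709)
top (165, 240, 325, 465) 163.5 ((445.2294006347656, 202.51760864257812), (7.286167621612549, 27.53404426574707), 4.39870548248291)
top (165, 240, 325, 465) 249.5 ((412.64410400390625, 200.62646484375), (10.277331352233887, 27.53404426574707), 4.398705005645752)
top (165, 240, 325, 465) 2998.5 ((388.8017883300781, 202.07888793945312), (108.58619689941406, 48.56910705566406), 4.864514350891113)
orange ((486.2821960449219, 202.17822265625), (30.05012321472168, 8.457816123962402), 5.710593223571777)
orange scene ((412.9615478515625, 204.8076934814453), (7.060181140899658, 13.728129386901855), 78.69007110595703)
```

View pics/crop.png

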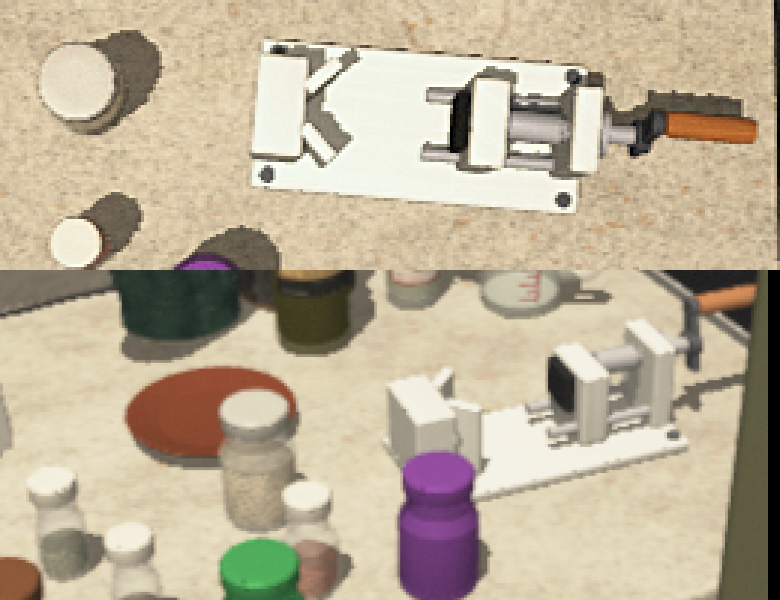

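The crop confirms it: the clear glass jar with contents and a pale lid (top ~(276,187), scene ~(254,241)) is the wide jar. The solid-coloured ones are decoys. Now the 3D points and a vice frame fit.

```bash
cat > m.py <<'E'
from h import *
from scipy.optimize import least_squares
t=cv2.imread("pics/top0.png"); s=cv2.imread("pics/scene0.png")
print("lid tri",tri((254,240.9),(275.9,187.3)),"plane .102",plane("top",(275.9,187.3),.102))
# refine lid via mask ellipse
for n,im,(y0,y1,x0,x1) in(("top",t,(168,206,258,294)),("scene",s,(232,254,236,270))):
    h=cv2.cvtColor(im[y0:y1,x0:x1],cv2.COLOR_BGR2HSV).astype(int)
    for v in(165,180,195):
        m=((h[...,1]<45)&(h[...,2]>v)).astype(np.uint8); m=cv2.morphologyEx(m,2,np.ones((5,5)))
        c=max(cv2.findContours(m,0,2)[0],key=cv2.contourArea,default=None)
        if c is not None and len(c)>5: print(n,v,cv2.fitEllipse(c+np.array([x0,y0])))
f=lambda x,y:(250+x/3,160+y/3); g=lambda x,y:(165+x/2.9,195+(y-270)/2.9)
ob=[("top",f(263,40),(.12,-.055,.012)),("top",f(251,186),(.12,.055,.012)),("top",f(577,213),(-.12,.055,.012)),
("top",(445.2,202.5),(-.108,0,.09)),("top",(486.3,202.2),(-.183,0,.104)),("scene",g(687,443),(-.12,.055,.012))]
T=lambda p,X:np.array([p[0]+np.cos(p[2])*X[0]-np.sin(p[2])*X[1],p[1]+np.sin(p[2])*X[0]+np.cos(p[2])*X[1],X[2]])
res=lambda p,fl=1:np.concatenate([proj(n,T(p,X*np.array([1,fl,1])))-uv for n,uv,X in ob])
for fl in(1,-1):
    q=least_squares(res,[.48,.02,1.57],args=(fl,),loss="soft_l1"); print(fl,q.x[:2],np.degrees(q.x[2]),q.cost); print(res(q.x,fl).reshape(-1,2).round(1))
    if q.cost<20:
        for k,X in dict(seat=(.044,0,.012),grip=(-.185,0,.104),cc=(-.185,0,.072),vj=(.062,0,.078)).items(): print(k,T(q.x,X).round(4))
print("bed corner height check",tri(g(687,443),f(577,213)), tri(g(480,500),f(251,186)))
print("grip inner end tri",tri(g(703,300),f(664,125)), "post near top corner",tri(g(657,338),f(573,170)))
E
python3 m.py
```

```text
lid tri (array([0.55511277, 0.24649679, 0.10113107]), np.float64(0.0016418427065375116)) plane .102 [0.55535526 0.24716092 0.102     ]
top 165 ((275.236083984375, 187.96246337890625), (20.088985443115234, 22.717145919799805), 7.286223411560059)
top 180 ((275.236083984375, 187.96246337890625), (20.088985443115234, 22.717145919799805), 7.286223411560059)
top 195 ((275.236083984375, 187.96246337890625), (20.088985443115234, 22.717145919799805), 7.286223411560059)
scene 165 ((251.99876403808594, 243.01510620117188), (12.29357624053955, 21.45360565185547), 85.09823608398438)
scene 180 ((251.9761962890625, 242.8994598388672), (12.11927318572998, 21.16567039489746), 85.25202178955078)
scene 195 ((252.07521057128906, 242.7428436279297), (11.882340431213379, 20.910112380981445), 86.47720336914062)
1 [0.53290283 0.0087627 ] 85.42757885287757 6.172591421192415
[[-1.3 -0.8]
 [-0.9  0.7]
 [ 0.1 -0.4]
 [ 1.8 -0.5]
 [-0.3  1.9]
 [ 1.  -2.7]]
seat [0.5364 0.0526 0.012 ]
grip [ 0.5182 -0.1756  0.104 ]
cc [ 0.5182 -0.1756  0.072 ]
vj [0.5378 0.0706 0.078 ]
-1 [0.5045537  0.00759872] 94.87184702392668 188.82101425447013
[[  0.   71.3]
 [ -0.7 -27.5]
 [ -0.1 -46.6]
 [  2.4   4.7]
 [  0.2   1. ]
 [-21.  -21.4]]
bed corner height check (array([ 0.46872584, -0.10637545,  0.00418468]), np.float64(0.003568652782042303)) (array([0.47945667, 0.11355751, 0.0121087 ]), np.float64(0.03954104538753842))
grip inner end tri (array([ 0.52191263, -0.14582755,  0.10671535]), np.float64(0.004928037497845721)) post near top corner (array([ 0.49405854, -0.08374895,  0.10044912]), np.float64(0.0004866033890109541))
```

Measured: the jar's lid is at about (0.555, 0.247), top at z ≈ 0.101 (expected 0.102), and the seat is near (0.536, 0.053). First move: turn the tool y onto the vice's y axis (−71.6° about tool z).

Call:
move_arm:
  increments:
    - [[0,0,0],[0,0,-1],1]
    - [[0,0,0],[0,0,-1],1]
    - [[0,0,0],[0,0,-1],1]
    - [[0,0,0],[0,0,-1],1]
    - [[0,0,0],[0,0,-1],1]
    - [[0,0,0],[0,0,-1],1]
    - [[0,0,0],[0,0,-1],1]
    - [[0,0,0],[0,0,-1],1]
    - [[0,0,0],[0,0,-1],1]

```text
clock: 1.0
eef_pos: [0.1431, -0.5825, 0.2307]
tcp_rot: [179.9, 0.0, -130.0]
force: [0.2, 0.1, -0.8]
opening: 0.998
grip_force: 0.0
```

Call:
move_arm:
  increments:
    - [[0,0,0],[0,0,-1],1]
    - [[0,0,0],[0,0,-1],1]
    - [[0,0,0],[0,0,-1],1]
    - [[0,0,0],[0,0,-1],1]
    - [[0,0,0],[0,0,-1],1]
    - [[0,0,0],[0,0,-1],1]
    - [[0,0,0],[0,0,-1],1]
    - [[0,0,0],[0,0,-1],1]
    - [[0,0,0],[0,0,-0.9],1]

```text
clock: 1.9
eef_pos: [0.1431, -0.5825, 0.2307]
tcp_rot: [180.0, 0.1, -94.4]
force: [0.9, 0.0, -0.5]
opening: 1.002
grip_force: 0.0
```

```bash
cat > m2.py <<'E'
from h import *
from scipy.optimize import least_squares
t=cv2.imread("pics/top0.png"); hs=cv2.cvtColor(t,cv2.COLOR_BGR2HSV).astype(float); S=cv2.GaussianBlur(hs[...,1],(0,0),.7)
def sub(prof,i0):  # strongest step position
    g=np.abs(np.diff(prof)); i=int(g.argmax()); 
    w=g[max(i-1,0):i+2]; return i0+max(i-1,0)+.5+(w*np.arange(len(w))).sum()/w.sum()
E_={}
E_['top']=[(u,sub(S[int(174+(u-338)*.085)-6:int(174+(u-338)*.085)+6,u],int(174+(u-338)*.085)-6)) for u in range(345,435)]
E_['bot']=[(u,sub(S[int(222+(u-334)*.085)-6:int(222+(u-334)*.085)+7,u],int(222+(u-334)*.085)-6)) for u in range(338,440)]
E_['left']=[(sub(S[v,328:342],328),v) for v in list(range(176,180))+list(range(213,220))]
E_['right']=[(sub(S[v,436:452],436),v) for v in range(219,228)]
W={k:np.array([plane("top",p,.012)[:2] for p in v]) for k,v in E_.items()}
def res(p):
    c,s=np.cos(p[2]),np.sin(p[2]); o=[]
    for k,(ax,val) in dict(top=(1,-.055),bot=(1,.055),left=(0,.12),right=(0,-.12)).items():
        d=W[k]-p[:2]; l=np.c_[c*d[:,0]+s*d[:,1],-s*d[:,0]+c*d[:,1]][:,ax]-val
        o.append(l*(1 if ax else 3))
    return np.concatenate(o)
q=least_squares(res,[.533,.009,1.49],loss="soft_l1",f_scale=.001); print(q.x[:2],np.degrees(q.x[2]))
e=res(q.x); i=0
for k in W: n=len(W[k]); print(k,np.median(e[i:i+n])*1e3,e[i:i+n].std()*1e3); i+=n
c,s=np.cos(q.x[2]),np.sin(q.x[2])
for X in((.044,0,.012),(-.185,0,.104),(-.108,0,.09)):
    w=np.array([q.x[0]+c*X[0]-s*X[1],q.x[1]+s*X[0]+c*X[1],X[2]]); print(X,w.round(4),proj("top",w).round(1))
print({k:v for k,v in r.sense().items() if k in("clock","qpos","eef_pos","tcp_rot")})
E
python3 m2.py
```

```text
[0.53229044 0.00888121] 84.65998883392938
top 1.7938856349452408 2.1958931330883646
bot -1.4217136737713527 0.4284859937373813
left -3.685773893086275 1.8507146929545637
right 5.179255204330199 2.0865289683323907
(0.044, 0, 0.012) [0.5364 0.0527 0.012 ] [369.3 200.1]
(-0.185, 0, 0.104) [ 0.5151 -0.1753  0.104 ] [486.8 205.7]
(-0.108, 0, 0.09) [ 0.5222 -0.0987  0.09  ] [446.9 203. ]
{'clock': 1.9, 'qpos': array([-5.70830278e+01,  2.32462269e+00,  4.82536059e+00, -1.52837841e-02,
       -9.25586976e+01,  5.26395542e+01]), 'eef_pos': array([ 0.14310721, -0.58249305,  0.23067755]), 'tcp_rot': array([ 1.79976965e+02,  5.53340472e-02, -9.44428101e+01])}
```

Call:
move_arm:
  increments:
    - [[-0.5,-0.2,0],[0,0,0.14],1]
    - [[-0.93,-0.365,0],[0,0,0],1]
    - [[-0.93,-0.365,0],[0,0,0],1]
    - [[-0.93,-0.365,0],[0,0,0],1]
    - [[-0.93,-0.365,0],[0,0,0],1]
    - [[-0.93,-0.365,0],[0,0,0],1]
    - [[-0.93,-0.365,0],[0,0,0],1]
    - [[-0.93,-0.365,0],[0,0,0],1]
    - [[-0.93,-0.365,0],[0,0,0],1]
    - [[-0.93,-0.365,0],[0,0,0],1]

```text
clock: 2.9
eef_pos: [0.3139, -0.2402, 0.2311]
tcp_rot: [-180.0, 0.0, -95.2]
force: [0.9, -0.8, 0.4]
opening: 0.999
grip_force: 0.0
```

Call:
move_arm:
  increments:
    - [[-0.93,-0.365,0],[0,0,0],1]
    - [[-0.93,-0.365,0],[0,0,0],1]
    - [[-0.93,-0.365,0],[0,0,0],1]
    - [[-0.93,-0.365,0],[0,0,0],1]
    - [[-0.93,-0.365,0],[0,0,0],1]
    - [[-0.93,-0.365,0],[0,0,0],1]
    - [[-0.93,-0.365,0],[0,0,0],1]
    - [[-0.93,-0.365,0],[0,0,0],1]
    - [[-0.93,-0.365,0],[0,0,0],1]
    - [[-0.93,-0.365,0],[0,0,0],1]

```text
clock: 3.9
eef_pos: [0.4929, 0.1173, 0.231]
tcp_rot: [180.0, -0.0, -95.1]
force: [0.8, 0.1, -0.0]
opening: 1.001
grip_force: 0.0
```

Call:
move_arm:
  increments:
    - [[-0.93,-0.365,0],[0,0,0],1]
    - [[-0.93,-0.365,0],[0,0,0],1]
    - [[-0.93,-0.365,0],[0,0,0],1]
    - [[0,0,0],[0,0,0],1]
    - [[0,0,0],[0,0,0],1]

```text
clock: 4.4
eef_pos: [0.5461, 0.2234, 0.2298]
tcp_rot: [179.9, -0.1, -95.1]
force: [-0.2, 0.1, 0.6]
opening: 0.999
grip_force: 0.0
```

Call:
move_arm:
  increments:
    - [[-0.61,-0.17,0],[0,0,0],1]
    - [[0,0,0.5],[0,0,0],1]
    - [[0,0,0.7],[0,0,0],1]
    - [[0,0,0.7],[0,0,0],1]
    - [[0,0,0.7],[0,0,0],1]
    - [[0,0,0.7],[0,0,0],1]
    - [[0,0,0.6],[0,0,0],1]
    - [[0,0,0.5],[0,0,0],1]
    - [[0,0,0.22],[0,0,0],1]
    - [[0,0,0],[0,0,0],1]

```text
clock: 5.4
eef_pos: [0.5546, 0.2455, 0.0458]
tcp_rot: [179.9, -0.1, -95.2]
force: [0.2, 0.4, 0.8]
opening: 1.001
grip_force: 0.0
```

Call:
move_arm:
  increments:
    - [[0,0,0],[0,0,0],0.4]
    - [[0,0,0],[0,0,0],0.4]
    - [[0,0,0],[0,0,0],0.4]
    - [[0,0,0],[0,0,0],0.4]
    - [[0,0,0],[0,0,0],0.4]
    - [[0,0,0],[0,0,0],0.4]
    - [[0,0,0],[0,0,0],0.4]
    - [[0,0,0],[0,0,0],0.4]
  grip_force: 30

```text
clock: 6.2
eef_pos: [0.5564, 0.2469, 0.0489]
tcp_rot: [-179.8, 0.1, -95.1]
force: [-0.5, -0.6, 7.2]
opening: 0.682
grip_force: 31.9
```

Run:
```python
from h import *
s=r.capture("scene"); t=r.capture("top")
a=cv2.resize(s[170:330,150:430],None,fx=2,fy=2,interpolation=3); b=cv2.resize(t[130:260,200:480],None,fx=2,fy=2,interpolation=3)
cv2.imwrite("pics/g1.png",np.vstack([a,b])); x=r.sense(); print(x["eef_pos"],x["force"],x["opening"],x["grip_force"])
```

```text
[0.55637001 0.24690274 0.04888416] [ 1.29252408 -0.59188451  6.97167987] 0.6789442839403191 31.855298168957233
```

View pics/g1.png

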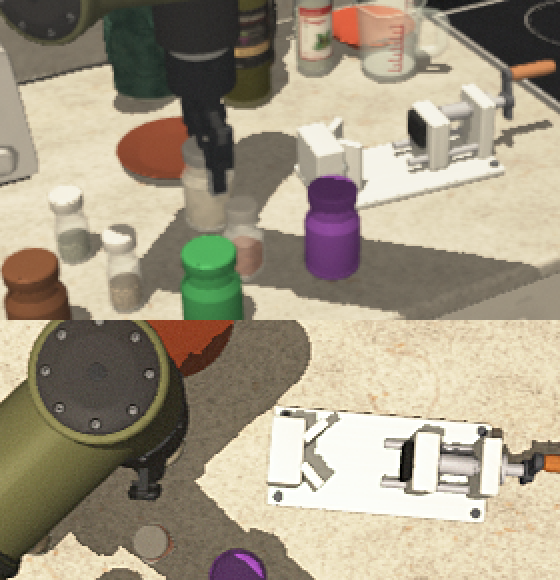

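The jar is gripped (opening 0.68 ≈ 58–61 mm, 32 N) at scene crop (205,190). The slim jars stand untouched. Lift and carry over the V jaw.

Call:
move_arm:
  increments:
    - [[0,0,-0.2],[0,0,0],0.4]
    - [[0,0,-0.5],[0,0,0],0.4]
    - [[0,0,-0.6],[0,0,0],0.4]
    - [[0,0,-0.6],[0,0,0],0.4]
    - [[0,0,-0.6],[0,0,0],0.4]
    - [[0,0,-0.4],[0,0,0],0.4]
    - [[0.3,0.01,0],[0,0,0],0.4]
    - [[0.6,0.01,0],[0,0,0],0.4]
    - [[0.7,0.01,0],[0,0,0],0.4]
    - [[0.7,0.01,0],[0,0,0],0.4]
  grip_force: 35

```text
clock: 7.3
eef_pos: [0.5441, 0.1535, 0.1605]
tcp_rot: [179.8, -0.1, -95.1]
force: [0.6, -0.6, -2.8]
opening: 0.674
grip_force: 38.4
```

Call:
move_arm:
  increments:
    - [[0.7,0.01,0],[0,0,0],0.4]
    - [[0.7,0.01,0],[0,0,0],0.4]
    - [[0.6,0.01,0],[0,0,0],0.4]
    - [[0.4,0,0],[0,0,0],0.4]
    - [[0.2,0,0],[0,0,0],0.4]
    - [[0,0,0],[0,0,0],0.4]
    - [[0,0,0],[0,0,0],0.4]

```text
clock: 8.0
eef_pos: [0.5348, 0.052, 0.1621]
tcp_rot: [180.0, 0.0, -95.2]
force: [-0.0, 0.6, -2.9]
opening: 0.681
grip_force: 38.4
```

Run:
```python
from h import *
s=r.capture("scene"); t=r.capture("top")
a=cv2.resize(s[130:290,210:430],None,fx=2.5,fy=2.5,interpolation=3); b=cv2.resize(t[140:220,290:510],None,fx=2.5,fy=2.5,interpolation=3)
cv2.imwrite("pics/g2.png",np.vstack([a,b])); x=r.sense(); print(x["eef_pos"],x["tcp_rot"],x["force"],x["opening"],x["grip_force"])
```

```text
[0.53480376 0.05232814 0.16222841] [ 1.79974608e+02  8.97819025e-03 -9.51160382e+01] [ 3.80163828e-02 -2.17942440e-03 -2.72311414e+00] 0.6738624300439812 38.38402143213898
```

View pics/g2.png

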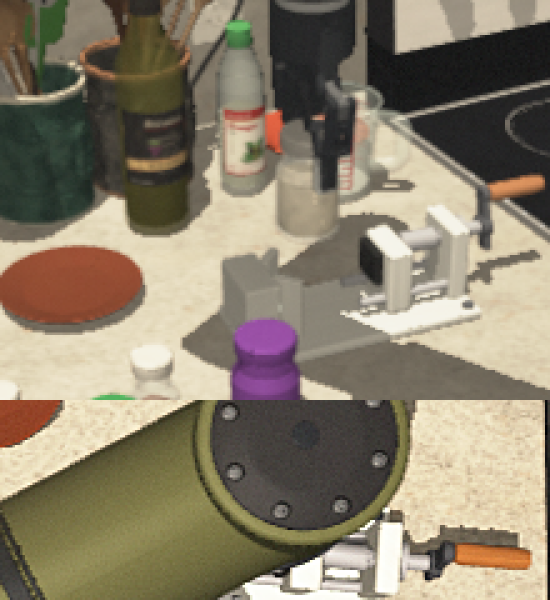

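The jar hangs upright over the bed, between pad and V jaw, clear of both. Lower it.

Call:
move_arm:
  increments:
    - [[0.03,-0.03,0.3],[0,0,0],0.4]
    - [[0,0,0.5],[0,0,0],0.4]
    - [[0,0,0.5],[0,0,0],0.4]
    - [[0,0,0.4],[0,0,0],0.4]
    - [[0,0,0.3],[0,0,0],0.4]
    - [[0,0,0.25],[0,0,0],0.4]
    - [[0,0,0.15],[0,0,0],0.4]
    - [[0,0,0],[0,0,0],0.4]
    - [[0,0,0],[0,0,0],0.4]

```text
clock: 9.0
eef_pos: [0.5362, 0.0503, 0.0671]
tcp_rot: [-180.0, 0.0, -95.2]
force: [0.5, 0.4, -3.1]
opening: 0.675
grip_force: 38.4
```

Run:
```python
from h import *
x=r.sense(); print(x["eef_pos"],x["tcp_rot"],x["force"],x["wrist_torque"],x["opening"])
```

```text
[0.53622861 0.05031422 0.06710713] [-1.79951813e+02  1.17796742e-02 -9.51571341e+01] [ 0.50266319  0.3751136  -3.14015791] [-0.00305673 -0.0324491   0.0463497 ] 0.6747551184398245
```

Call:
move_arm:
  increments:
    - [[0,0,0.06],[0,0,0],0.4]
    - [[0,0,0.05],[0,0,0],0.4]
    - [[0,0,0.03],[0,0,0],0.4]
    - [[0,0,0],[0,0,0],0.4]
    - [[0,0,0],[0,0,0],0.4]

```text
clock: 9.5
eef_pos: [0.5359, 0.0503, 0.0611]
tcp_rot: [-180.0, 0.0, -95.2]
force: [-0.8, 0.3, -2.0]
opening: 0.678
grip_force: 38.5
```

Call:
move_arm:
  increments:
    - [[0,0,0.02],[0,0,0],0.4]
    - [[0,0,0],[0,0,0],0.4]

```text
clock: 9.7
eef_pos: [0.5361, 0.0503, 0.061]
tcp_rot: [-180.0, 0.0, -95.1]
force: [-2.9, 0.7, 4.4]
opening: 0.678
grip_force: 38.9
```

Call:
move_arm:
  increments:
    - [[0,0,0.02],[0,0,0],0.4]
    - [[0,0,0],[0,0,0],0.4]

```text
clock: 9.9
eef_pos: [0.5362, 0.0503, 0.0609]
tcp_rot: [-179.9, 0.0, -95.1]
force: [-4.8, 0.5, 8.2]
opening: 0.68
grip_force: 39.2
```

Contact at TCP z = 0.061, exactly as predicted for the bed at 12 mm. Release and retreat straight up.

Call:
move_arm:
  increments:
    - [[0,0,-0.03],[0,0,0],0.4]
    - [[0,0,0],[0,0,0],0.75]
    - [[0,0,0],[0,0,0],0.85]
    - [[0,0,0],[0,0,0],1]
    - [[0,0,0],[0,0,0],1]
    - [[0,0,0],[0,0,0],1]

```text
clock: 10.5
eef_pos: [0.5359, 0.0502, 0.0604]
tcp_rot: [180.0, 0.0, -95.2]
force: [-0.1, 0.2, -0.5]
opening: 1.0
grip_force: 0.0
```

Call:
move_arm:
  increments:
    - [[0,0,-0.2],[0,0,0],1]
    - [[0,0,-0.5],[0,0,0],1]
    - [[0,0,-0.8],[0,0,0],1]
    - [[0,0,-0.9],[0,0,0],1]
    - [[0,0,-0.9],[0,0,0],1]
    - [[0,0,-0.5],[0,0,0],1]
    - [[0.5,0,0],[0,0,0],1]
    - [[0.9,0,0],[0,0,0],1]
    - [[0.9,0,0],[0,0,0],1]
    - [[0.9,0,0],[0,0,0],1]

```text
clock: 11.5
eef_pos: [0.5241, -0.0784, 0.2134]
tcp_rot: [-179.9, 0.0, -95.1]
force: [1.3, -0.6, -0.7]
opening: 0.999
grip_force: 0.0
```

Call:
move_arm:
  increments:
    - [[0.9,0,0],[0,0,0],1]
    - [[0.9,0,0],[0,0,0],1]
    - [[0.5,0,0],[0,0,0],1]
    - [[0,0,0],[0,0,0],1]
    - [[0,0,0],[0,0,0],1]

```text
clock: 12.0
eef_pos: [0.516, -0.1691, 0.2129]
tcp_rot: [-180.0, 0.0, -95.2]
force: [-0.2, -0.2, -1.1]
opening: 0.997
grip_force: 0.0
```

Run:
```python
from h import *
s=r.capture("scene"); t=r.capture("top"); cv2.imwrite("pics/s3.png",s); cv2.imwrite("pics/t3.png",t)
a=cv2.resize(s[170:300,280:440],None,fx=3,fy=3,interpolation=3); b=cv2.resize(t[160:240,325:515],None,fx=2.526,fy=2.526,interpolation=3)[:,:480]
cv2.imwrite("pics/g3.png",np.vstack([a,b])); x=r.sense(); print(x["eef_pos"],x["tcp_rot"],x["force"],x["opening"],x["grip_force"])
```

```text
[ 0.51621527 -0.16822007  0.21278214] [-1.79980091e+02  1.31981097e-02 -9.51216808e+01] [-0.76346925  0.41859955  0.44448155] 1.0035314551122632 0.0
```

View pics/g3.png

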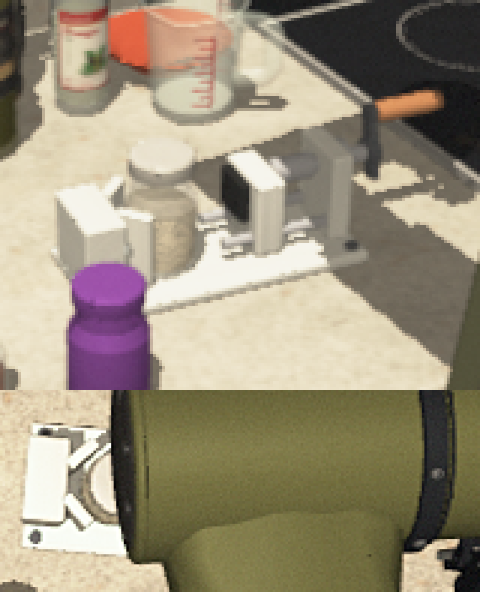

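The jar stands upright on the bed between pad and V jaw, free of both. Now triangulate the grip (scene ~(405–427, 203–206), top ~(472–502, 202–204)).

Run:
```python
from h import *
def ends(im,roi):
    y0,y1,x0,x1=roi; h=cv2.cvtColor(im[y0:y1,x0:x1],cv2.COLOR_BGR2HSV); m=((h[...,1]>110)&(h[...,0]<20)&(h[...,2]>90)).astype(np.uint8)
    n,l,st,_=cv2.connectedComponentsWithStats(m); k=1+st[1:,4].argmax(); v,u=np.nonzero(l==k); p=np.c_[u+x0,v+y0].astype(float)
    c=p.mean(0); d=np.linalg.svd(p-c,full_matrices=False)[2][0]; d*=np.sign(d[0]); s=(p-c)@d; print(len(p),c,d)
    return c,c+d*(s.min()-.5),c+d*(s.max()+.5)
S=ends(cv2.imread("pics/s3.png"),(185,225,402,435)); T=ends(cv2.imread("pics/top0.png"),(185,220,465,510))
v=np.array([.5323,.0088]); a=np.radians(85); R=np.array([[np.cos(a),np.sin(a)],[-np.sin(a),np.cos(a)]])
for p,q in zip(S,T):
    X,e=tri(p,q); print(p,q,X.round(4),round(e,4),"vice",(R@(X[:2]-v)).round(4))
```

```text
160 [415.66875 204.325  ] [ 0.98398166 -0.17826969]
264 [486.64015152 202.28030303] [0.99588543 0.09062126]
[415.66875 204.325  ] [486.64015152 202.28030303] [ 0.5223 -0.1752  0.1025] 0.0009 vice [-0.1841 -0.006 ]
[404.72865841 206.30703569] [470.78569742 200.83761641] [ 0.5251 -0.1434  0.1035] 0.0002 vice [-0.1522 -0.0061]
[427.53972056 202.17431533] [502.61725265 203.73415   ] [ 0.5187 -0.2083  0.1017] 0.0008 vice [-0.2174 -0.0054]
```

Grip axis: z = 0.1025 (expected 0.104), vice x −0.152…−0.217 (expected −0.153…−0.213). Descend on it and pinch.

Call:
move_arm:
  increments:
    - [[0.21,-0.165,0],[0,0,0],0.7]
    - [[0,0,0.5],[0,0,0],0.7]
    - [[0,0,0.7],[0,0,0],0.7]
    - [[0,0,0.7],[0,0,0],0.7]
    - [[0,0,0.6],[0,0,0],0.7]
    - [[0,0,0.45],[0,0,0],0.7]
    - [[0,0,0.28],[0,0,0],0.7]
    - [[0,0,0],[0,0,0],0.7]
    - [[0,0,0],[0,0,0],0.7]
  grip_force: 30

```text
clock: 13.0
eef_pos: [0.5224, -0.1779, 0.0842]
tcp_rot: [-180.0, -0.0, -95.1]
force: [-0.3, 0.1, 1.6]
opening: 0.701
grip_force: 0.0
```

Call:
move_arm:
  increments:
    - [[0,0,0],[0,0,0],0.3]
    - [[0,0,0],[0,0,0],0.25]
    - [[0,0,0],[0,0,0],0.2]
    - [[0,0,0],[0,0,0],0.1]
    - [[0,0,0],[0,0,0],0.1]
    - [[0,0,0],[0,0,0],0.1]
    - [[0,0,0],[0,0,0],0.1]

```text
clock: 13.7
eef_pos: [0.5221, -0.1779, 0.0839]
tcp_rot: [-180.0, -0.0, -95.2]
force: [-1.2, 1.9, 4.5]
opening: 0.199
grip_force: 29.4
```

```bash
cat > st.py <<'E'
from plant import r
import numpy as np
v=np.array([.5323,.0088]); a=np.radians(85); R=np.array([[np.cos(a),np.sin(a)],[-np.sin(a),np.cos(a)]])
x=r.sense(); p=x["eef_pos"]; f=x["force"]
print(x["clock"],"vice TCP",(R@(p[:2]-v)*1e3).round(1),"grasp z",round(p[2]*1e3+19,1),"F vice",(R@f[:2]).round(1),round(f[2],1),"rot",x["tcp_rot"].round(1),"op",round(x["opening"],3),x["grip_force"])
E
python3 st.py
```

```text
13.7 vice TCP [-186.9   -6.1] grasp z 102.9 F vice [1.7 1.4] 4.5 rot [-180.    -0.   -95.2] op 0.199 29.39231961965561
```

Pinched (29 N, opening 0.20 ≈ 18 mm) with only small side forces. The bar sits at vice y ≈ −6 mm, so either the crank starts slightly turned or my axis is off. I'll make a first short arc and fit the true circle from the measured path.

Call:
move_arm:
  increments:
    - [[0,-0.128,0.023],[0,0,0],0.1]
    - [[0,-0.13,0.048],[0,0,0],0.1]
    - [[0,0,0],[0,0,0],0.1]

```text
clock: 14.0
eef_pos: [0.5326, -0.1788, 0.0798]
tcp_rot: [180.0, -0.0, -95.2]
force: [0.5, 0.2, 1.1]
opening: 0.192
grip_force: 29.2
```

```bash
python3 st.py
```

```text
14.0 vice TCP [-186.9  -16.7] grasp z 98.8 F vice [ 0.3 -0.5] 1.1 rot [180.   -0.  -95.2] op 0.192 29.211123883724213
```

Call:
move_arm:
  increments:
    - [[0,-0.122,0.07],[0,0,0],0.1]
    - [[0,-0.105,0.09],[0,0,0],0.1]
    - [[0,0,0],[0,0,0],0.1]

```text
clock: 14.3
eef_pos: [0.541, -0.1796, 0.0725]
tcp_rot: [179.9, 0.0, -95.2]
force: [-1.4, -0.5, -3.4]
opening: 0.194
grip_force: 29.3
```

```bash
python3 st.py
```

```text
14.3 vice TCP [-186.9  -25.1] grasp z 91.5 F vice [-0.7  1.3] -3.4 rot [179.9   0.  -95.2] op 0.194 29.28400307893753
```

Fitted circle (r = 32 mm): centre at vice y = −0.2, z = 71.5 mm, which agrees with the stated (0, 72). The crank is now at about 51°, having started at about 11°. Continue on that circle, commanding position back onto it.

Call:
move_arm:
  increments:
    - [[0,-0.06,0.158],[0,0,0],0.1]
    - [[0,-0.08,0.193],[0,0,0],0.1]
    - [[0,-0.028,0.208],[0,0,0],0.1]
    - [[0,0,0],[0,0,0],0.1]

```text
clock: 14.7
eef_pos: [0.5474, -0.1801, 0.0498]
tcp_rot: [179.9, 0.0, -95.2]
force: [-0.8, -2.4, -4.5]
opening: 0.2
grip_force: 29.3
```

```bash
python3 st.py
```

```text
14.7 vice TCP [-186.9  -31.5] grasp z 68.8 F vice [-2.4  0.6] -4.5 rot [179.9   0.  -95.2] op 0.2 29.31895136833191
```

Call:
move_arm:
  increments:
    - [[0,0.028,0.208],[0,0,0],0.1]
    - [[0,0.08,0.193],[0,0,0],0.1]
    - [[0,0.128,0.165],[0,0,0],0.1]
    - [[0,0,0],[0,0,0],0.1]

```text
clock: 15.1
eef_pos: [0.538, -0.1793, 0.0295]
tcp_rot: [180.0, -0.0, -95.2]
force: [-7.2, 1.5, 5.2]
opening: 0.201
grip_force: 30.3
```

```bash
python3 st.py
```

```text
15.1 vice TCP [-186.9  -22. ] grasp z 48.5 F vice [0.8 7.3] 5.2 rot [180.   -0.  -95.2] op 0.201 30.28254210948944
```

Call:
move_arm:
  increments:
    - [[0,0,0],[0,0,0],0.1]
    - [[0,0,0],[0,0,0],0.1]
    - [[0,0,0],[0,0,0],0.1]

```text
clock: 15.4
eef_pos: [0.538, -0.1793, 0.0294]
tcp_rot: [180.0, -0.0, -95.2]
force: [-7.9, 2.3, 6.3]
opening: 0.198
grip_force: 30.4
```

```bash
python3 st.py
```

```text
15.4 vice TCP [-186.9  -22.1] grasp z 48.4 F vice [1.6 8.1] 6.3 rot [180.   -0.  -95.2] op 0.198 30.393414795398712
```

The measured points fit one circle, centre (0.2, 71.6), within 0.2 mm. The command has drifted about 1.5 mm outside it (10 N radially), so I'll shift it inward and go on.

Call:
move_arm:
  increments:
    - [[0,0.19,0.1],[0,0,0],0.1]
    - [[0,0.193,0.08],[0,0,0],0.1]
    - [[0,0.208,0.028],[0,0,0],0.1]
    - [[0,0.208,-0.028],[0,0,0],0.1]
    - [[0,0,0],[0,0,0],0.1]

```text
clock: 15.9
eef_pos: [0.5066, -0.1763, 0.0221]
tcp_rot: [-179.9, 0.0, -95.2]
force: [1.5, -0.9, -1.8]
opening: 0.203
grip_force: 29.8
```

```bash
python3 st.py
```

```text
15.9 vice TCP [-186.7    9.5] grasp z 41.1 F vice [-0.8 -1.6] -1.8 rot [-179.9    0.   -95.2] op 0.203 29.841826558113098
```

Call:
move_arm:
  increments:
    - [[0,0.193,-0.08],[0,0,0],0.1]
    - [[0,0.165,-0.128],[0,0,0],0.1]
    - [[0,0.128,-0.165],[0,0,0],0.1]
    - [[0,0.08,-0.193],[0,0,0],0.1]
    - [[0,0.028,-0.208],[0,0,0],0.1]
    - [[0,0,0],[0,0,0],0.1]

```text
clock: 16.5
eef_pos: [0.4838, -0.1743, 0.0543]
tcp_rot: [-179.8, 0.0, -95.1]
force: [2.4, 0.6, 4.6]
opening: 0.197
grip_force: 30.3
```

```bash
python3 st.py
```

```text
16.5 vice TCP [-186.6   32.4] grasp z 73.3 F vice [ 0.9 -2.3] 4.6 rot [-179.8    0.   -95.1] op 0.197 30.26772290468216
```

Tracks the circle well (θ ≈ 273°). The earliest possible home contact is about 320°. From here I read the force at the end of steadily moving rows to get the baseline drag.

Call:
move_arm:
  increments:
    - [[0,-0.01,-0.105],[0,0,0],0.1]
    - [[0,-0.018,-0.103],[0,0,0],0.1]
    - [[0,-0.034,-0.1],[0,0,0],0.1]
    - [[0,-0.046,-0.093],[0,0,0],0.1]

```text
clock: 16.9
eef_pos: [0.4869, -0.1745, 0.0674]
tcp_rot: [179.9, 0.0, -95.2]
force: [5.6, -2.1, -8.0]
opening: 0.198
grip_force: 29.4
```

```bash
cat > st.py <<'E'
from plant import r
import numpy as np
v=np.array([.5323,.0088]); a=np.radians(85); R=np.array([[np.cos(a),np.sin(a)],[-np.sin(a),np.cos(a)]])
x=r.sense(); p=x["eef_pos"]; f=x["force"]; q=R@(p[:2]-v)*1e3; y,z=q[1]-.2,p[2]*1e3+19-71.6; fy=(R@f[:2])[1]
th=np.arctan2(-y,z); ra=np.hypot(y,z); t=np.array([-np.cos(th),-np.sin(th)]); n=np.array([y,z])/ra
print(x["clock"].__round__(2),"th %.1f r %.1f  drag %.1f  radial-out %.1f Fx %.1f"%(np.degrees(th)%360,ra,-(np.array([fy,f[2]])@t),np.array([fy,f[2]])@n,(R@f[:2])[0]),"yz",y.round(1),z.round(1),"rot",x["tcp_rot"].round(1),"op",round(x["opening"],3),round(x["grip_force"],1))
E
python3 st.py
```

```text
16.9 th 297.0 r 32.6  drag 4.5  radial-out -8.7 Fx -1.6 yz 29.1 14.8 rot [179.9   0.  -95.2] op 0.198 29.4
```

Call:
move_arm:
  increments:
    - [[0,-0.058,-0.086],[0,0,0],0.1]
    - [[0,-0.07,-0.078],[0,0,0],0.1]

```text
clock: 17.1
eef_pos: [0.4909, -0.1749, 0.0735]
tcp_rot: [179.7, 0.0, -95.2]
force: [1.7, -1.4, -8.1]
opening: 0.195
grip_force: 29.5
```

```bash
python3 st.py
```

```text
17.1 th 309.8 r 32.6  drag 5.1  radial-out -6.6 Fx -1.3 yz 25.0 20.9 rot [179.7   0.  -95.2] op 0.195 29.5
```

Call:
move_arm:
  increments:
    - [[0,-0.097,-0.053],[0,0,0],0.1]
    - [[0,-0.087,-0.058],[0,0,0],0.1]
    - [[0,-0.094,-0.046],[0,0,0],0.1]

```text
clock: 17.4
eef_pos: [0.5022, -0.176, 0.0817]
tcp_rot: [179.8, 0.0, -95.2]
force: [-4.8, 2.5, 0.6]
opening: 0.199
grip_force: 30.3
```

```bash
python3 st.py
```

```text
17.4 th 334.7 r 32.2  drag 4.2  radial-out 2.7 Fx 2.1 yz 13.7 29.1 rot [179.8   0.  -95.2] op 0.199 30.3
```

Call:
move_arm:
  increments:
    - [[0,-0.099,-0.034],[0,0,0],0.1]
    - [[0,-0.103,-0.02],[0,0,0],0.1]
    - [[0,-0.104,-0.007],[0,0,0],0.1]

```text
clock: 17.7
eef_pos: [0.515, -0.1772, 0.0847]
tcp_rot: [179.9, 0.0, -95.2]
force: [-4.0, 1.8, 0.7]
opening: 0.201
grip_force: 30.3
```

```bash
python3 st.py
```

```text
17.7 th 358.5 r 32.1  drag 4.1  radial-out 0.8 Fx 1.5 yz 0.9 32.1 rot [179.9   0.  -95.2] op 0.201 30.3
```

Drag is 4.1–4.2 N, still baseline. Continue.

Call:
move_arm:
  increments:
    - [[0,-0.104,0.007],[0,0,0],0.1]
    - [[0,-0.103,0.02],[0,0,0],0.1]
    - [[0,-0.099,0.034],[0,0,0],0.1]

```text
clock: 18.0
eef_pos: [0.5283, -0.1785, 0.0822]
tcp_rot: [-180.0, -0.0, -95.2]
force: [-3.6, 0.9, 2.1]
opening: 0.199
grip_force: 30.4
```

```bash
python3 st.py
```

```text
18.0 th 23.0 r 32.1  drag 4.2  radial-out 0.5 Fx 0.6 yz -12.5 29.6 rot [-180.    -0.   -95.2] op 0.199 30.4
```

Call:
move_arm:
  increments:
    - [[0,-0.094,0.046],[0,0,0],0.1]
    - [[0,-0.087,0.058],[0,0,0],0.1]
    - [[0,-0.079,0.069],[0,0,0],0.1]

```text
clock: 18.3
eef_pos: [0.5388, -0.1794, 0.0749]
tcp_rot: [-180.0, -0.0, -95.2]
force: [-1.8, 0.8, 3.1]
opening: 0.198
grip_force: 30.5
```

```bash
python3 st.py
```

```text
18.3 th 46.0 r 32.1  drag 3.5  radial-out 0.8 Fx 0.7 yz -23.1 22.3 rot [-180.    -0.   -95.2] op 0.198 30.5
```

Call:
move_arm:
  increments:
    - [[0,-0.069,0.079],[0,0,0],0.1]
    - [[0,-0.058,0.087],[0,0,0],0.1]
    - [[0,-0.046,0.094],[0,0,0],0.1]

```text
clock: 18.6
eef_pos: [0.5455, -0.18, 0.0642]
tcp_rot: [-180.0, -0.0, -95.2]
force: [-2.6, 0.4, 2.6]
opening: 0.197
grip_force: 30.5
```

```bash
python3 st.py
```

```text
18.6 th 68.7 r 32.0  drag 3.3  radial-out -1.5 Fx 0.1 yz -29.8 11.6 rot [-180.    -0.   -95.2] op 0.197 30.5
```

Call:
move_arm:
  increments:
    - [[0,-0.034,0.099],[0,0,0],0.1]
    - [[0,-0.02,0.103],[0,0,0],0.1]
    - [[0,-0.007,0.104],[0,0,0],0.1]

```text
clock: 18.9
eef_pos: [0.5476, -0.1803, 0.0518]
tcp_rot: [-180.0, -0.0, -95.2]
force: [-2.2, 0.2, 4.4]
opening: 0.2
grip_force: 30.6
```

```bash
python3 st.py
```

```text
18.9 th 91.4 r 32.0  drag 4.3  radial-out -2.3 Fx 0.0 yz -31.9 -0.8 rot [-180.    -0.   -95.2] op 0.2 30.6
```

Call:
move_arm:
  increments:
    - [[0,0.007,0.104],[0,0,0],0.1]
    - [[0,0.02,0.103],[0,0,0],0.1]
    - [[0,0.034,0.099],[0,0,0],0.1]

```text
clock: 19.2
eef_pos: [0.545, -0.18, 0.0397]
tcp_rot: [180.0, -0.0, -95.2]
force: [-3.2, 1.5, 5.9]
opening: 0.198
grip_force: 30.7
```

```bash
python3 st.py
```

```text
19.2 th 113.8 r 32.0  drag 4.1  radial-out -5.4 Fx 1.2 yz -29.3 -12.9 rot [180.   -0.  -95.2] op 0.198 30.7
```

Call:
move_arm:
  increments:
    - [[0,0.046,0.094],[0,0,0],0.1]
    - [[0,0.058,0.087],[0,0,0],0.1]

```text
clock: 19.4
eef_pos: [0.541, -0.1796, 0.0329]
tcp_rot: [-180.0, -0.0, -95.2]
force: [-2.8, 1.3, 7.7]
opening: 0.201
grip_force: 30.9
```

```bash
python3 st.py
```

```text
19.4 th 128.0 r 32.1  drag 4.2  radial-out -7.0 Fx 1.1 yz -25.3 -19.7 rot [-180.    -0.   -95.2] op 0.201 30.9
```

Call:
move_arm:
  increments:
    - [[0,0.08,0.07],[0,0,0],0.1]
    - [[0,0.085,0.064],[0,0,0],0.1]
    - [[0,0.087,0.058],[0,0,0],0.1]

```text
clock: 19.7
eef_pos: [0.5318, -0.1787, 0.0251]
tcp_rot: [-179.8, -0.0, -95.1]
force: [3.2, -1.5, 2.2]
opening: 0.196
grip_force: 30.4
```

```bash
python3 st.py
```

```text
19.7 th 149.7 r 31.8  drag 4.0  radial-out -0.2 Fx -1.3 yz -16.0 -27.5 rot [-179.8   -0.   -95.1] op 0.196 30.4
```

Call:
move_arm:
  increments:
    - [[0,0.094,0.046],[0,0,0],0.1]
    - [[0,0.099,0.034],[0,0,0],0.1]

```text
clock: 19.9
eef_pos: [0.5232, -0.1779, 0.0216]
tcp_rot: [-180.0, 0.0, -95.2]
force: [4.1, -0.5, 3.1]
opening: 0.196
grip_force: 30.5
```

```bash
python3 st.py
```

```text
19.9 th 166.5 r 31.9  drag 4.8  radial-out -2.0 Fx -0.1 yz -7.5 -31.0 rot [-180.     0.   -95.2] op 0.196 30.5
```

Call:
move_arm:
  increments:
    - [[0,0.103,0.02],[0,0,0],0.1]
    - [[0,0.104,0.007],[0,0,0],0.1]

```text
clock: 20.1
eef_pos: [0.5149, -0.1771, 0.0207]
tcp_rot: [-180.0, 0.0, -95.2]
force: [5.0, -0.3, 3.0]
opening: 0.196
grip_force: 30.5
```

```bash
python3 st.py
```

```text
20.1 th 181.8 r 31.9  drag 4.9  radial-out -3.1 Fx 0.1 yz 1.0 -31.9 rot [-180.     0.   -95.2] op 0.196 30.5
```

Call:
move_arm:
  increments:
    - [[0,0.104,-0.007],[0,0,0],0.1]
    - [[0,0.103,-0.02],[0,0,0],0.1]

```text
clock: 20.3
eef_pos: [0.5067, -0.1764, 0.0219]
tcp_rot: [-180.0, 0.0, -95.2]
force: [5.6, -1.2, 1.9]
opening: 0.198
grip_force: 30.4
```

```bash
python3 st.py
```

```text
20.3 th 196.6 r 32.0  drag 4.9  radial-out -3.4 Fx -0.7 yz 9.2 -30.7 rot [-180.     0.   -95.2] op 0.198 30.4
```

Call:
move_arm:
  increments:
    - [[0,0.099,-0.034],[0,0,0],0.1]
    - [[0,0.094,-0.046],[0,0,0],0.1]

```text
clock: 20.5
eef_pos: [0.4992, -0.1757, 0.0252]
tcp_rot: [-179.9, 0.0, -95.2]
force: [7.0, -1.3, 0.8]
opening: 0.194
grip_force: 30.4
```

```bash
python3 - <<'E'
from h import *
exec(open("st.py").read())
s=r.capture("scene"); cv2.imwrite("pics/s4.png",s)
cv2.imwrite("pics/g4.png",cv2.resize(s[175:290,285:435],None,fx=4,fy=4,interpolation=3))
E
python3 st.py
```

```text
20.5 th 211.3 r 32.1  drag 5.6  radial-out -4.3 Fx -0.7 yz 16.7 -27.4 rot [-179.9    0.   -95.2] op 0.194 30.4
20.55 th 212.0 r 32.0  drag 5.3  radial-out -2.8 Fx -1.5 yz 17.0 -27.2 rot [-179.9    0.   -95.2] op 0.199 30.3
```

View pics/g4.png

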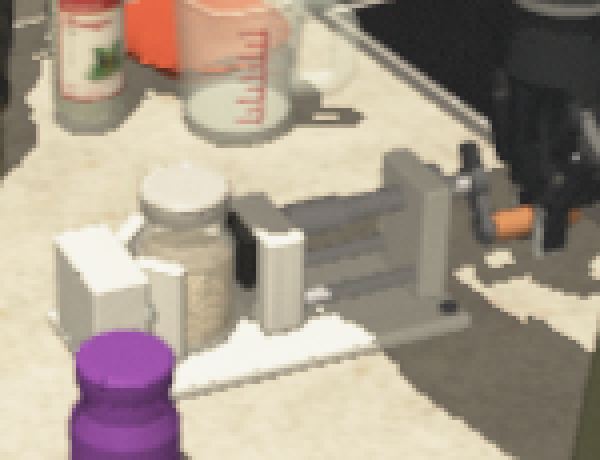

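The picture shows the pad touching the jar and the jar nearly in the V. Drag is starting to rise. Go on in 15° steps (1 mm, at most +16 N each).

Call:
move_arm:
  increments:
    - [[0,0.083,-0.065],[0,0,0],0.1]
    - [[0,0.075,-0.075],[0,0,0],0.1]

```text
clock: 20.75
eef_pos: [0.4928, -0.175, 0.0303]
tcp_rot: [-180.0, 0.0, -95.2]
force: [7.2, -2.2, -3.3]
opening: 0.197
grip_force: 30.1
```

```bash
python3 st.py
```

```text
20.75 th 226.0 r 32.1  drag 7.5  radial-out -3.0 Fx -1.6 yz 23.1 -22.3 rot [-180.     0.   -95.2] op 0.197 30.1
```

Drag is 7.5 N (≈26 N at the pad), rising 1.9 N per 15° just as 16 N/mm predicts. One more 15° step should give about 40 N.

Call:
move_arm:
  increments:
    - [[0,0.069,-0.079],[0,0,0],0.1]
    - [[0,0.058,-0.087],[0,0,0],0.1]

```text
clock: 20.95
eef_pos: [0.4879, -0.1746, 0.0366]
tcp_rot: [-179.9, 0.0, -95.2]
force: [9.8, -3.6, -4.4]
opening: 0.199
grip_force: 30.0
```

```bash
python3 st.py
```

```text
20.95 th 240.4 r 32.3  drag 8.8  radial-out -6.6 Fx -2.8 yz 28.1 -16.0 rot [-179.9    0.   -95.2] op 0.199 30.0
```

Call:
move_arm:
  increments:
    - [[0,0,0],[0,0,0],0.1]
    - [[0,0,0],[0,0,0],0.1]

```text
clock: 21.15
eef_pos: [0.4878, -0.1745, 0.037]
tcp_rot: [-180.0, 0.0, -95.2]
force: [6.0, -1.5, -1.0]
opening: 0.198
grip_force: 30.2
```

```bash
python3 st.py
```

```text
21.15 th 240.9 r 32.2  drag 3.8  radial-out -4.9 Fx -1.0 yz 28.2 -15.6 rot [-180.     0.   -95.2] op 0.198 30.2
```

Settled with about 40 N at the pad, in the middle of snug. Let go and retreat upward.

Call:
move_arm:
  increments:
    - [[0,0,0],[0,0,0],0.3]
    - [[0,0,0],[0,0,0],0.5]
    - [[0,0,0],[0,0,0],0.5]
    - [[0,0,0],[0,0,0],0.5]
    - [[0,0,-0.2],[0,0,0],0.5]
    - [[0,0,-0.5],[0,0,0],0.5]
    - [[0,0,-0.8],[0,0,0],0.5]
    - [[0,0,-0.9],[0,0,0],0.5]
    - [[0,0,-0.9],[0,0,0],0.5]
    - [[0,0,-0.9],[0,0,0],0.5]

```text
clock: 22.15
eef_pos: [0.4873, -0.1748, 0.2074]
tcp_rot: [-180.0, 0.0, -95.2]
force: [0.2, 0.0, 0.6]
opening: 0.498
grip_force: 0.0
```

Call:
move_arm:
  increments:
    - [[0.7,0.4,-0.3],[0,0,0],0.5]
    - [[0.9,0.7,0],[0,0,0],0.5]
    - [[0.9,0.7,0],[0,0,0],0.5]
    - [[0.9,0.7,0],[0,0,0],0.5]
    - [[0.9,0.7,0],[0,0,0],0.5]
    - [[0.6,0.4,0],[0,0,0],0.5]
    - [[0,0,0],[0,0,0],0.5]
    - [[0,0,0],[0,0,0],0.5]

```text
clock: 22.95
eef_pos: [0.3262, -0.3573, 0.2177]
tcp_rot: [-180.0, 0.0, -95.3]
force: [-0.1, 0.0, 1.1]
opening: 0.5
grip_force: 0.0
```

Run:
```python
from h import *
s=r.capture("scene"); t=r.capture("top"); x=r.sense(); print(x["clock"],x["eef_pos"],x["force"])
a=cv2.resize(s[175:305,150:440],None,fx=2.4,fy=2.4,interpolation=3); b=cv2.resize(t[160:265,190:480],None,fx=2.4,fy=2.4,interpolation=3)
cv2.imwrite("pics/g5.png",np.vstack([a,b]))
```

```text
23.05 [ 0.32698473 -0.35658909  0.21744279] [-0.25524601  0.26108977 -0.27638247]
```

View pics/g5.png

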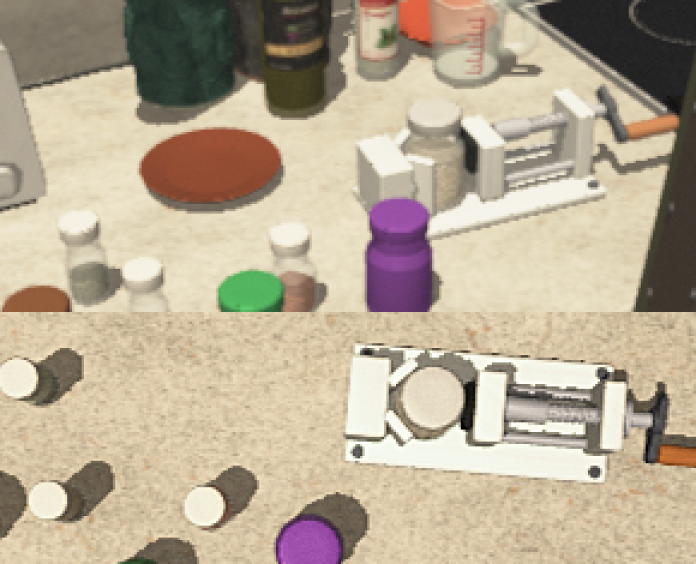

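The final view shows the jar upright in the V (top crop (432,398)), the pad pressed on it, the crank where it was left and the slim jars untouched. Hand in.

```bash
python3 -c "
from plant import r
print(r.close_job())"
```

```text
the job is handed in; nothing more can be done
None
```

The wide jar stands upright in the vice, held against the V jaw at an estimated 36–40 N (judged from crank drag; snug is 25–60 N), the slim jars were not touched, and the job was handed in at about 23 s.

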